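Release a clamped sample pot

ROBOT

A 6-joint arm with a two-finger parallel gripper is mounted at the origin on a cart in front of the work surface, level with it; the furniture and walls round the work are solid. World frame = base frame: x ahead of the robot, y to its left, z up, the work surface at z = 0. Lengths are in m, angles in rad, forces in N, time in s.
With the tool pointing down it reaches from about 0.275 to 0.825 m from the base axis. Payload 4.9 kg.
Tool frame: the origin (TCP) lies midway between the tips of the shut fingers; the grasp point (between the pads) lies 19 mm behind it (robot.pinch_z is the distance from the TCP to the grasp point, in m); z points along the fingers, y is the line along which they close (so a half turn about z gives the same grasp; the last joint's range is limited). The gripper opens to 85 mm and grips with 20 to 120 N. Pads are 22 mm wide; open, the fingers measure 114 mm over their backs; the gripper's body (76 mm by 85 mm) begins 54 mm behind the grasp point. The pads swing forward as they close: fully open they stand 13 mm farther back than shut.
Start: joints at [-1.45, 0.326, -0.193, 1.052, 0, 1.437], TCP at [0.139, -0.532, 0.191] pointing down, gripper open.
Joint ranges: [-2.65, 2.65], [-0.97, 1.79], [-1.3, 1.35], [-1.93, 2.1], [-1.47, 1.37], [-3.14, 3.14]. Speed limits (rad/s): [2.57, 2.57, 3.14, 3.14, 3.14, 3.14].

INTERFACE

Orientations are given as a unit quaternion [x, y, z, w].
In Python, from station import robot gives the robot as it stands.
- The arm moves only by the shell command python3 drive.py 'ROWS'. ROWS is a JSON list of rows, 1 to 5 of them, each an object with the fields finger_gap (the finger opening in m), xyz (a list: dx, dy, dz in shares of 0.8 m (1.0 is 0.8 m)), spin (a turn about the tool's z in parts of the range, where 1.0 means pi rad); a field left out counts as zero (the opening has to be given); each row is the pose to reach, as a shift and turn from the pose commanded when the command began, along the tool's axes at that moment; what a row does not reach only later rows make up. A row lasts 1/8 s, in which the tool goes at most 0.0625 m and 0.188 rad, less where a joint would pass 70% of its speed; a pose out of reach is approached as far as the arm can. The fingers move at their own pace and stop on an object; the grip force is fixed at half the most. Time passes only in rows, so rows that do not move let the fingers close. It prints the time, the measured TCP pose, the force, the opening and the grip force at its end. No shift or turn number may pass 1 either way. Input that does not fit is refused with a message, and nothing moves.
- robot.get_state(): the state, without advancing time (a new reading comes with each control period).
- robot.get_image(name): name is "scene" or "top"; returns a dict with "img" (420x560x3 uint8, red, green, blue), "vertical_fov" (degrees; the focal length in pixels is half the picture's height over the tangent of half this angle, whatever the lens; pixels are square), "cx", "cy" (the principal point, pixels), "cam_to_world" (4x4, takes a point from camera to world coordinates). Camera axes: x right, y up, looking along -z (the intrinsics and any distortion apply to the point x, -y, -z); pixel columns grow to the right and rows downward; lengths in m; the calibration is good to about 2 mm. A picture is of the moment at which its call begins. There is no depth.
- robot.hand_in(): hands the job in; it is judged then, once.
The state is a dict: "time_s": time; "q": joint angles; "joint_velocities": joint speeds; "joint_torque": joint torques, N m; "ee_pos": TCP position; "tcp_rot": TCP orientation; "force": force on the tool from outside, world axes, zero at the start; "moment": the same for the moment, N m; "finger_gap": finger opening in m; "finger_force": force on a finger pad.
Only numpy, scipy, OpenCV 4.12 (cv2) and the standard library are available. Lean on these libraries where they do the work, as an engineer would, in place of code of your own. Each camera call takes 0.05 s, during which the arm holds its last target. There are 200 camera calls.

TASK

A sample pot is held down by the swing bar of a small clamp. With a fingertip rolled lightly round its knurled rim, back the clamp's nut off by two full turns (not as far as two and a half, so that it soon clamps again), then push the freed bar round, to either side, about a quarter turn until it is well clear of the pot. Grip nothing, do not shift the pot in its nest, and leave everything else where it is.

Things in the scene. Friction and masses are not known exactly. Their poses are not given: they have to be found in the camera images.
- clamp: hold-down clamp, fixed on a rubber mat: aluminium base plate 80 x 134 x 12 mm; origin: centre of its underside (2 mm above the table); x across, y along the plate, z up. At y = -47 mm a vertical stud (top 124 mm up) carries the bar and the knurled nut; the pot's ring-shaped nest is at y = +5 mm; a pin that locates the bar's forked end stands at y = +45 mm.
- nut_rim (a point): on the nut's axis (the stud's, vertical), at mid-height of the knurled rim, which is 54 mm in diameter and reaches 8 mm above and below this point (nut's top face 10 mm above it). 103.5 mm above the table when tight; rises 3 mm a turn. The bar's top stays 18 mm below it. Nothing stands round the rim above the bar but the bar's handle, 66 mm from the axis.
- nut (a joint): nut angle, rad: 0 tight, grows as it is turned anticlockwise seen from above, which loosens it; two turns = 12.57. Light friction (0.045 N m, about 1.7 N at the rim); it stays where it is left and turns only when rubbed or pushed. A clip stops it at three turns. A dark line on its top face points to the pot when tight.
- bar (a joint): bar angle about the stud, rad: 0 lies along the plate's +y over the pot, positive is anticlockwise from above; stops at -1.75 and 1.75. The bar rises with the nut on a spring; its forked end straddles a pin and holds it until the nut is 1.5 turns off. Then light friction (0.06 N m); it stays where it is left. Clear of the pot at 1.0 either way.
- bar_handle (a point): on the axis of the bar's upright handle, a steel pin 12 mm in diameter, 30 mm high, 74 mm from the stud's axis (the bar's forked end is at 104 mm); the point is 16 mm above the bar's top face and 14 mm below the pin's top. The bar is dark steel, 22 mm wide, 10 mm thick. 101.5 mm above the table when clamped; rises 3 mm a turn of the nut.
- pot: the clamped sample pot, loose, 61 mm in diameter, 56 mm high with its white lid; origin at the centre of its underside. It stands in the clamp's nest under the bar's rubber pad.
- bench_timer: bystander: bench timer, 62 x 62 x 20 mm, lying beside the clamp; origin at the centre of its underside
- pot_empty: bystander: empty pot without lid, 58 mm in diameter, 52 mm high; origin at the centre of its underside
- pot_lid_spare: bystander: spare white lid, 61 mm in diameter, 15 mm high, lying on the table; origin at the centre of its underside
- marker: bystander: black felt marker, 18 x 132 x 19 mm, lying flat; origin at the centre of its underside, length along its y

How it is judged:
By the outcome, as a careful person would: the job done as asked, in the order asked, and still so for the second after the job is handed in, with the robot touching nothing.
It also fails if it takes over 64 s, if anything falls off the work surface, if the arm or the gripper's body presses on something with over 40 N, if the wrist force passes 120 N, or if a joint passes its speed limit or range.

## Working session

There is one attempt and no reset: what is moved stays moved. The work goes in short steps, Python scripts to look and compute and a shell command to move; the robot and the scene stay as the last step left them, time stands still between calls to the robot, and variables do not carry over. Pictures are saved under pics/ and viewed, at most 13 in all, crops included, and the job is handed in when it is done.

```bash
ls; mkdir -p pics; python3 - <<'E'
from station import robot
import cv2,numpy as np
for n in ("top","scene"):
    d=robot.get_image(n); cv2.imwrite(f"pics/{n}0.png",d["img"][:,:,::-1])
    print({k:(np.round(v,4).tolist() if not isinstance(v,str) else v) for k,v in d.items() if k!="img"})
s=robot.get_state();print(s["time_s"],s["ee_pos"],s["tcp_rot"],s["finger_gap"])
E
```

```text
drive.py
pics
station.py
{'vertical_fov': 53.777, 'cx': 276.4826, 'cy': 214.6494, 'cam_to_world': [[-0.0295, 0.9929, -0.1152, 0.4173], [-0.9991, -0.0328, -0.027, 0.1554], [-0.0306, 0.1143, 0.993, 0.9449], [0.0, 0.0, 0.0, 1.0]]}
{'vertical_fov': 48.0432, 'cx': 279.4934, 'cy': 219.6796, 'cam_to_world': [[-0.8494, 0.2432, -0.4685, 0.0987], [-0.5274, -0.4257, 0.7353, 0.8126], [-0.0206, 0.8716, 0.4898, 0.5142], [0.0, 0.0, 0.0, 1.0]]}
0.1 [ 0.13856812 -0.53166306  0.1907875 ] [ 9.91895738e-01  1.27052162e-01  7.67284437e-06 -7.70671405e-04] 0.08516331854510793
```

View pics/top0.png

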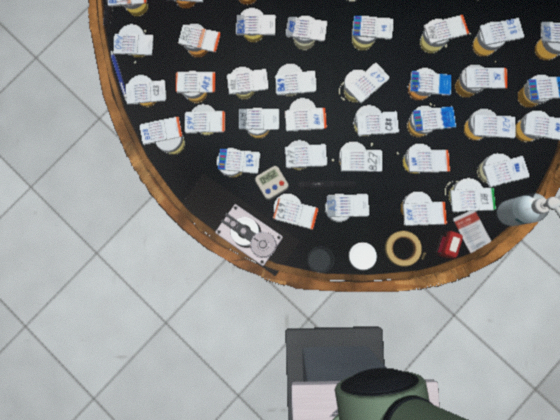

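View pics/scene0.png

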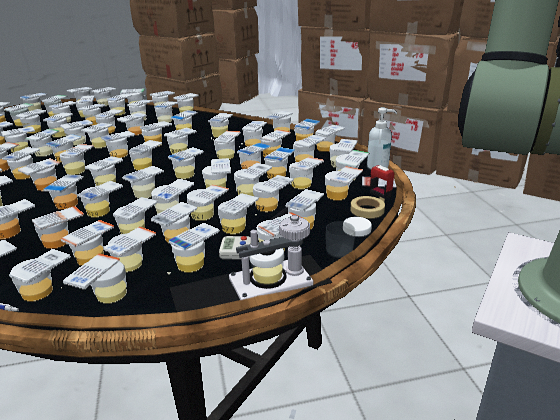

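The top view shows the clamp near (250,235), its nut near (263,243), the timer at (271,181), the empty pot at (320,258) and the lid at (362,256). The scene view shows the nut near (293,230). I'll zoom in on both.

```bash
python3 - <<'E'
import cv2,numpy as np
a=cv2.imread("pics/top0.png")[190:280,200:300]; b=cv2.imread("pics/scene0.png")[200:310,220:330]
cv2.imwrite("pics/z0.png",np.hstack([cv2.resize(a,(400,360),interpolation=2),cv2.resize(b,(400,360),interpolation=2)]))
E
```

```text
(no output)
```

View pics/z0.png

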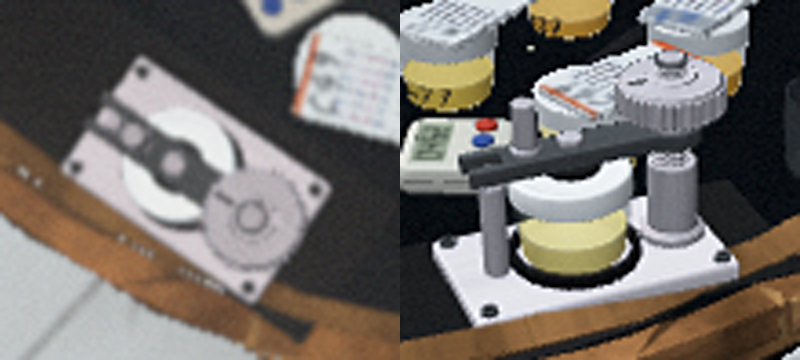

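Zoom: in the top view the nut's top face is centred at about (263.3,244.2), the bar runs up-left, and the handle is near (233,223). In the scene view the nut's top centre is near (294,226) and the handle's top near (254,231).

```bash
cat > h.py <<'E'
from station import robot
import cv2,numpy as np
def ray(d,u,v):
    f=d["img"].shape[0]/2/np.tan(np.radians(d["vertical_fov"])/2)
    M=np.array(d["cam_to_world"]); r=M[:3,:3]@np.array([(u-d["cx"])/f,-(v-d["cy"])/f,-1]); return M[:3,3],r/np.linalg.norm(r)
def onz(d,u,v,z):
    o,r=ray(d,u,v); return o+r*(z-o[2])/r[2]
def proj(d,p):
    f=d["img"].shape[0]/2/np.tan(np.radians(d["vertical_fov"])/2)
    M=np.array(d["cam_to_world"]); c=M[:3,:3].T@(np.array(p)-M[:3,3]); return d["cx"]+f*c[0]/-c[2], d["cy"]-f*c[1]/-c[2]
E
python3 - <<'E'
from h import *
t=robot.get_image("top"); s=robot.get_image("scene")
g=cv2.cvtColor(t["img"],cv2.COLOR_RGB2GRAY)[190:280,200:300]
g=cv2.resize(g,None,fx=4,fy=4,interpolation=cv2.INTER_CUBIC)
c=cv2.HoughCircles(g,cv2.HOUGH_GRADIENT,1.5,60,param1=120,param2=25,minRadius=44,maxRadius=64); print(c)
n=onz(t,263.3,244.2,.1135); print("nut top",n,"proj scene",proj(s,n))
ns=onz(s,294.3,226,.1135);print("nut scene",ns)
for u,v in((233.25,223.2),(228.7,219.5)):
    p=onz(t,u,v,.1155);print("handle?",p,np.linalg.norm((p-n)[:2]),proj(s,p))
hs=onz(s,254,231,.1155);print("handle scene",hs,np.linalg.norm((hs-ns)[:2]))
# plate corners (zoom px) at z=.014
for x,y in((137,55),(330,187),(258,300),(63,170)):
    print(onz(t,200+(x+.5)/4-.5,190+(y+.5)/4-.5,.014))
print("timer",onz(t,271,181,.02),"lid",onz(t,362,256,.015),"empty",onz(t,320,258,.052))
st=robot.get_state();print(st["ee_pos"])
E
```

```text
[[[350.25  71.25  56.45]
  [252.75 213.75  49.85]
  [183.75 162.75  59.6 ]]]
nut top [0.45490381 0.20629189 0.1135    ] proj scene (np.float64(294.33586468809597), np.float64(222.3561623368313))
nut scene [0.44867394 0.21708789 0.1135    ]
handle? [0.49899327 0.26579477 0.1155    ] 0.07405723010899098 (np.float64(253.44495246582258), np.float64(230.16090666075215))
handle? [0.50680216 0.27488982 0.1155    ] 0.08601811004083429 (np.float64(246.45596463217805), np.float64(231.3903091832397))
handle scene [0.49663326 0.26759322 0.1155    ] 0.06964828985622375
[0.55430135 0.27707723 0.014     ]
[0.47567    0.16954081 0.014     ]
[0.41379543 0.21170816 0.014     ]
[0.49002756 0.32023343 0.014     ]
timer [0.60186994 0.19080325 0.02      ] lid [ 0.42643746 -0.00649553  0.015     ] empty [0.42449288 0.08943589 0.052     ]
[ 0.1385874  -0.5318505   0.19099922]
```

Units first: shifts go in shares of 0.8 m and turns go in shares of pi rad. So -0.06 m / 0.8 = -0.075, -0.04 m / 0.8 = -0.05, -0.69 rad / 3.1416 = -0.2196.

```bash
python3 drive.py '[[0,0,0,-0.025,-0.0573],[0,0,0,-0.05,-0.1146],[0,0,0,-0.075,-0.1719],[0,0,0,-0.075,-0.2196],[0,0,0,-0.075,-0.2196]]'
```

```text
refused: ROWS must be a list of objects, one for each row. Nothing was moved.
```

Refused on format, not on reach. It needs a list of objects, one for each row.

```bash
python3 drive.py '[{"finger_gap": 0,"xyz": [0,0,-0.025],"spin": -0.0573},{"finger_gap": 0,"xyz": [0,0,-0.05],"spin": -0.1146},{"finger_gap": 0,"xyz": [0,0,-0.075],"spin": -0.1719},{"finger_gap": 0,"xyz": [0,0,-0.075],"spin": -0.2196},{"finger_gap": 0,"xyz": [0,0,-0.075],"spin": -0.2196}]'; python3 drive.py '[{"finger_gap": 0,"xyz": [0.0625,-0.015,0]},{"finger_gap": 0,"xyz": [0.125,-0.03,0]},{"finger_gap": 0,"xyz": [0.1875,-0.045,0]},{"finger_gap": 0,"xyz": [0.25,-0.06,0]},{"finger_gap": 0,"xyz": [0.3,-0.0725,0]}]'; python3 drive.py '[{"finger_gap": 0,"xyz": [0.0625,-0.015,0]},{"finger_gap": 0,"xyz": [0.125,-0.03,0]},{"finger_gap": 0,"xyz": [0.1875,-0.045,0]},{"finger_gap": 0,"xyz": [0.25,-0.06,0]},{"finger_gap": 0,"xyz": [0.3,-0.0725,0]}]'
```

```text
time_s: 0.82
ee_pos: [0.1386, -0.5322, 0.2514]
tcp_rot: [0.891, 0.454, 0.0, -0.0]
force: [-0.6, 0.6, 0.3]
finger_gap: 0.0005
finger_force: 0.0
time_s: 1.45
ee_pos: [0.2325, -0.3016, 0.2511]
tcp_rot: [0.891, 0.454, 0.0, -0.0]
force: [1.2, 0.6, 0.0]
finger_gap: -0.0003
finger_force: 0.0
time_s: 2.08
ee_pos: [0.326, -0.0734, 0.2513]
tcp_rot: [0.891, 0.454, 0.0, -0.0]
force: [-0.4, -0.8, 0.4]
finger_gap: 0.0
finger_force: 0.0
```

In the tool's units: 0.25 m / 0.8 = 0.3125, 0.2 m / 0.8 = 0.25.

```bash
python3 drive.py '[{"finger_gap": 0,"xyz": [0.0625,-0.015,0]},{"finger_gap": 0,"xyz": [0.125,-0.03,0]},{"finger_gap": 0,"xyz": [0.1875,-0.045,0]},{"finger_gap": 0,"xyz": [0.25,-0.06,0]},{"finger_gap": 0,"xyz": [0.3125,-0.075,0]}]'; python3 drive.py '[{"finger_gap": 0,"xyz": [0,0,0.05]},{"finger_gap": 0,"xyz": [0,0,0.1]},{"finger_gap": 0,"xyz": [0,0,0.15]},{"finger_gap": 0,"xyz": [0,0,0.19]},{"finger_gap": 0,"xyz": [0,0,0.19]}]'; python3 - <<'E'
from h import *
t=robot.get_image("top")["img"][190:280,200:300]; s=robot.get_image("scene")["img"][190:300,220:330]
cv2.imwrite("pics/z1.png",np.hstack([cv2.resize(a,(400,360),interpolation=2) for a in(t,s)])[:,:,::-1])
E
```

```text
time_s: 2.7
ee_pos: [0.4239, 0.1642, 0.2512]
tcp_rot: [0.891, 0.454, -0.0, 0.0]
force: [1.2, -0.6, 0.5]
finger_gap: 0.0003
finger_force: 0.0
time_s: 3.32
ee_pos: [0.421, 0.1619, 0.0973]
tcp_rot: [0.891, 0.454, -0.003, -0.001]
force: [0.7, 0.1, 0.0]
finger_gap: 0.0001
finger_force: 0.0
```

View pics/z1.png

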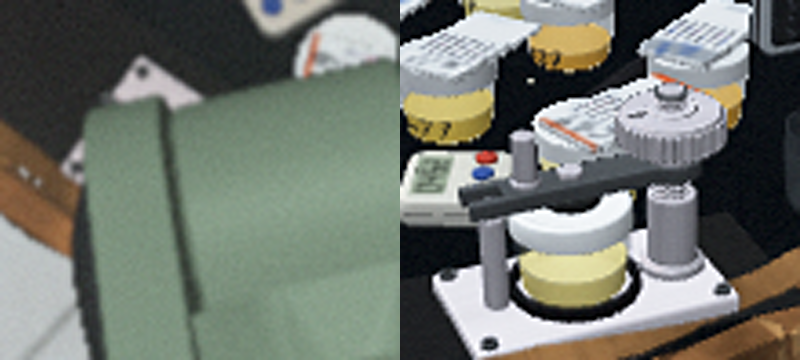

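The top view is covered by the arm. The scene view shows the nut clear, with its mark near zoom (637,115), so I'll follow the mark there. First I'll check that the arm has settled, then approach to touch.

In the tool's units: 0.009 m / 0.8 = 0.0113, 0.006 m / 0.8 = 0.0075.

```bash
python3 drive.py '[{"finger_gap": 0},{"finger_gap": 0}]'; python3 drive.py '[{"finger_gap": 0,"xyz": [0.0075,0,0]},{"finger_gap": 0,"xyz": [0.0113,0,0]},{"finger_gap": 0,"xyz": [0.0113,0,0]}]'; python3 drive.py '[{"finger_gap": 0,"xyz": [0.0025,0,0]},{"finger_gap": 0,"xyz": [0.005,0,0]},{"finger_gap": 0,"xyz": [0.005,0,0]}]'
```

```text
time_s: 3.68
ee_pos: [0.4248, 0.1626, 0.1007]
tcp_rot: [0.891, 0.455, 0.001, 0.0]
force: [0.3, 0.8, -0.0]
finger_gap: 0.0002
finger_force: 0.0
time_s: 4.05
ee_pos: [0.4292, 0.17, 0.0995]
tcp_rot: [0.89, 0.455, 0.0, 0.0]
force: [0.5, -1.0, -0.5]
finger_gap: 0.0002
finger_force: 0.0
time_s: 4.42
ee_pos: [0.4314, 0.1731, 0.0995]
tcp_rot: [0.89, 0.455, -0.0, 0.0]
force: [0.2, -0.3, 0.4]
finger_gap: -0.0001
finger_force: 0.0
```

In the tool's units: 0.001 m / 0.8 = 0.0013.

```bash
for i in 1 2 3; do python3 drive.py '[{"finger_gap": 0,"xyz": [0.0013,0,0]},{"finger_gap": 0,"xyz": [0.0013,0,0]}]' | grep -E 'ee_pos|force: \['; done
```

```text
ee_pos: [0.432, 0.1738, 0.0995]
force: [0.1, -0.3, -0.6]
ee_pos: [0.4326, 0.1746, 0.0995]
force: [-0.2, 0.1, 0.2]
ee_pos: [0.4332, 0.1755, 0.0995]
force: [0.8, -0.1, 0.8]
```

In the tool's units: 0.001 m / 0.8 = 0.0013.

```bash
for i in 1 2 3; do python3 drive.py '[{"finger_gap": 0,"xyz": [0.0013,0,0]},{"finger_gap": 0,"xyz": [0.0013,0,0]}]' | grep -E 'ee_pos|force: \['; done
```

```text
ee_pos: [0.4337, 0.1763, 0.0995]
force: [-0.7, 1.2, -0.7]
ee_pos: [0.4344, 0.1771, 0.0995]
force: [-0.8, -0.0, 0.1]
ee_pos: [0.4349, 0.1779, 0.0995]
force: [-0.4, -0.3, 0.7]
```

In the tool's units: 0.001 m / 0.8 = 0.0013.

```bash
for i in 1 2 3; do python3 drive.py '[{"finger_gap": 0,"xyz": [0.0013,0,0]},{"finger_gap": 0,"xyz": [0.0013,0,0]}]' | grep -E 'ee_pos|force: \['; done; python3 - <<'E'
from h import *
s=robot.get_image("scene")["img"][170:290,230:390]
cv2.imwrite("pics/z2.png",cv2.resize(s,(800,600),interpolation=2)[:,:,::-1])
E
```

```text
ee_pos: [0.4355, 0.1787, 0.0995]
force: [0.4, -0.2, 0.2]
ee_pos: [0.4361, 0.1795, 0.0995]
force: [0.4, 1.1, -0.5]
ee_pos: [0.4367, 0.1803, 0.0995]
force: [0.0, 0.7, 0.7]
```

View pics/z2.png

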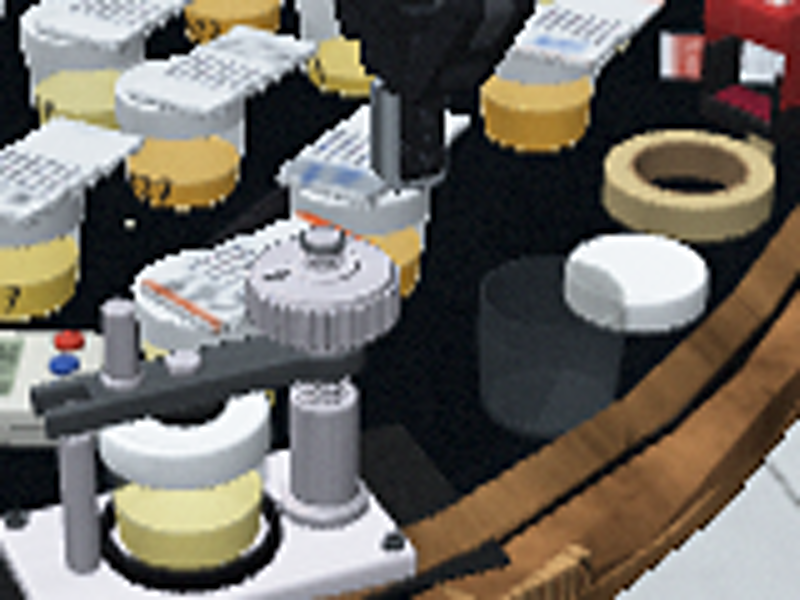

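The fingertip is at about (312,206) in the scene picture and the nut's top at (294,225), so the finger is still well short of the nut. I'll check the calibration against the finger.

```bash
python3 - <<'E'
from h import *
s=robot.get_image("scene"); t=robot.get_image("top");print(s.keys())
p=np.array(robot.get_state()["ee_pos"]);print(p,proj(s,p))
for z in(.0955,.1035,.1115,.1135):
  print(z,proj(s,[.4549,.2063,z]),onz(s,294.4,225,z))
E
python3 - <<'E'
from h import *
d=robot.get_image("scene"); s=d["img"][90:240,230:430].copy()
cv2.imwrite("pics/z3.png",cv2.resize(s,(800,600),interpolation=2)[:,:,::-1])
st=robot.get_state(); print(st["q"],st["ee_pos"],st["tcp_rot"],robot.pinch_z)
E
```

```text
[ 2.35112634e-01  2.73804473e-01 -5.25442267e-01  7.71500357e-01
 -1.43351469e-05  2.43188104e+00] [0.4366316  0.18026905 0.09950903] [8.90473276e-01 4.55035541e-01 2.22403816e-05 1.27532038e-05] 0.0187
```

View pics/z3.png

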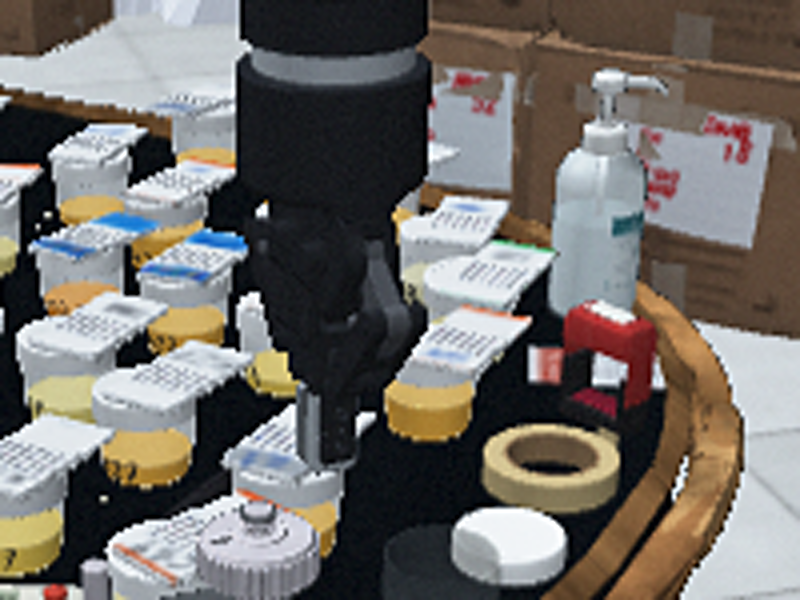

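The fingertip shows at (312.5,206), but the reported TCP projects to (311,225.5), about 40 mm off in height or along the line of sight. That explains why nothing has been touched. I'll move aside to where the top camera also sees the tip and triangulate it.

In the tool's units: -0.2 m / 0.8 = -0.25, 0.147 m / 0.8 = 0.1838.

```bash
python3 drive.py '[{"finger_gap": 0,"xyz": [-0.0625,0,-0.0375]},{"finger_gap": 0,"xyz": [-0.125,0.0625,-0.0625]},{"finger_gap": 0,"xyz": [-0.175,0.125,-0.0625]},{"finger_gap": 0,"xyz": [-0.225,0.1625,-0.0625]},{"finger_gap": 0,"xyz": [-0.25,0.1838,-0.0625]}]'; python3 drive.py '[{"finger_gap": 0},{"finger_gap": 0},{"finger_gap": 0}]';python3 - <<'E'
from h import *
t=robot.get_image("top"); s=robot.get_image("scene"); p=np.array(robot.get_state()["ee_pos"])
print(p,proj(t,p),proj(s,p))
a=t["img"][200:350,300:500]; b=s["img"][60:210,270:470]
cv2.imwrite("pics/z4.png",cv2.resize(np.hstack([a,b]),(800,300),interpolation=2)[:,:,::-1])
E
```

```text
time_s: 7.5
ee_pos: [0.4389, -0.071, 0.1498]
tcp_rot: [0.891, 0.453, 0.0, 0.001]
force: [-0.4, 1.1, 0.1]
finger_gap: -0.0003
finger_force: 0.0
time_s: 7.88
ee_pos: [0.4383, -0.0667, 0.1494]
tcp_rot: [0.89, 0.456, -0.0, -0.0]
force: [0.0, -0.0, 0.4]
finger_gap: 0.0
finger_force: 0.0
[ 0.43848313 -0.06687381  0.14948354] (np.float64(405.9685817200092), np.float64(247.59770953987555)) (np.float64(366.9651304001142), np.float64(153.12848703594648))
```

View pics/z4.png

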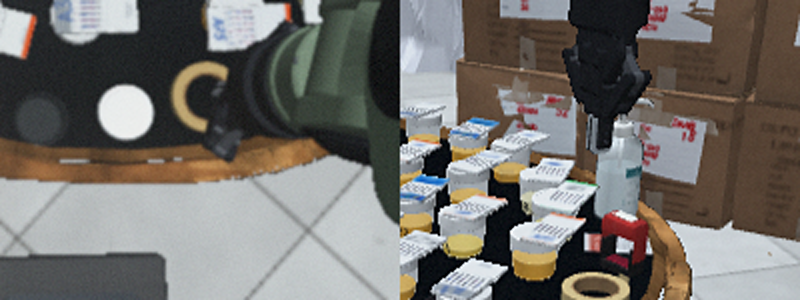

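```bash
python3 - <<'E'
from h import *
t=robot.get_image("top"); s=robot.get_image("scene")
def tri(a,b):
    o,r=ray(t,*a);q,w=ray(s,*b)
    k=np.linalg.lstsq(np.c_[r,-w],q-o,rcond=None)[0];A=o+k[0]*r;B=q+k[1]*w
    return (A+B)/2,np.linalg.norm(A-B)
for a in((406,250),(410,274),(407,262)): print(a,tri(a,(371.5,134)))
print("nut",tri((263.3,244.2),(294.4,225)))
print("nut edge check: proj TCP if z+.038",proj(t,[.4384,-.0668,.1875]))
a=t["img"][215:290,380:480]; b=s["img"][90:165,320:420]
f=lambda x:cv2.resize(np.clip(x*2.5,0,255).astype(np.uint8),(400,300),interpolation=2)
cv2.imwrite("pics/z5.png",np.hstack([f(a),f(b)])[:,:,::-1])
E
```

```text
(406, 250) (array([ 0.43032157, -0.05483274,  0.19594073]), np.float64(0.005758758589609658))
(410, 274) (array([ 0.40641925, -0.04804401,  0.20410495]), np.float64(0.03457245159482242))
(407, 262) (array([ 0.41803284, -0.04994187,  0.20017384]), np.float64(0.013888365578987216))
nut (array([0.45494069, 0.20650041, 0.10837179]), np.float64(0.00044258699291613204))
nut edge check: proj TCP if z+.038 (np.float64(411.81688440362416), np.float64(246.90255218553602))
```

View pics/z5.png

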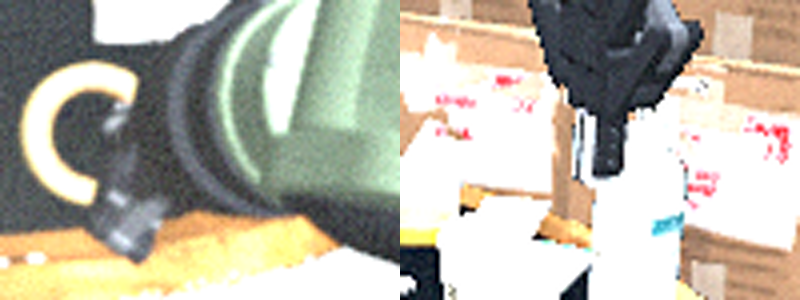

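Triangulating puts the real tip about 45 mm above the reported TCP, while the nut triangulates to within 5 mm of its given height. I'll go back to the free side of the nut, 53 mm out from the stud, descend lower where it's clear on either reading, and check the picture.

In the tool's units: 0.178 m / 0.8 = 0.2225, 0.05 m / 0.8 = 0.0625.

```bash
python3 drive.py '[{"finger_gap": 0,"xyz": [0.0625,-0.05,0]},{"finger_gap": 0,"xyz": [0.125,-0.1,0]},{"finger_gap": 0,"xyz": [0.175,-0.15,0]},{"finger_gap": 0,"xyz": [0.2225,-0.1838,0]},{"finger_gap": 0,"xyz": [0.2225,-0.1838,0]}]'; python3 drive.py '[{"finger_gap": 0,"xyz": [0,0,0.0375]},{"finger_gap": 0,"xyz": [0,0,0.075]},{"finger_gap": 0,"xyz": [0,0,0.1125]},{"finger_gap": 0,"xyz": [0,0,0.1125]},{"finger_gap": 0,"xyz": [0,0,0.1125]}]';python3 - <<'E'
from h import *
s=robot.get_image("scene"); st=robot.get_state();p=np.array(st["ee_pos"])
print(p,proj(s,p),st["force"])
cv2.imwrite("pics/z6.png",cv2.resize(s["img"][180:270,260:380],(800,600),interpolation=2)[:,:,::-1])
E
```

```text
time_s: 8.7
ee_pos: [0.4233, 0.1654, 0.1496]
tcp_rot: [0.889, 0.458, 0.0, -0.0]
force: [1.2, -0.5, -0.6]
finger_gap: 0.0001
finger_force: 0.0
time_s: 9.32
ee_pos: [0.4244, 0.1621, 0.0603]
tcp_rot: [0.891, 0.455, 0.0, 0.0]
force: [0.5, 0.1, 0.5]
finger_gap: -0.0002
finger_force: 0.0
[0.42480931 0.1622867  0.06063356] (np.float64(321.1068328681402), np.float64(241.36397734768113)) [0.3912677  0.60768168 0.01009673]
```

View pics/z6.png

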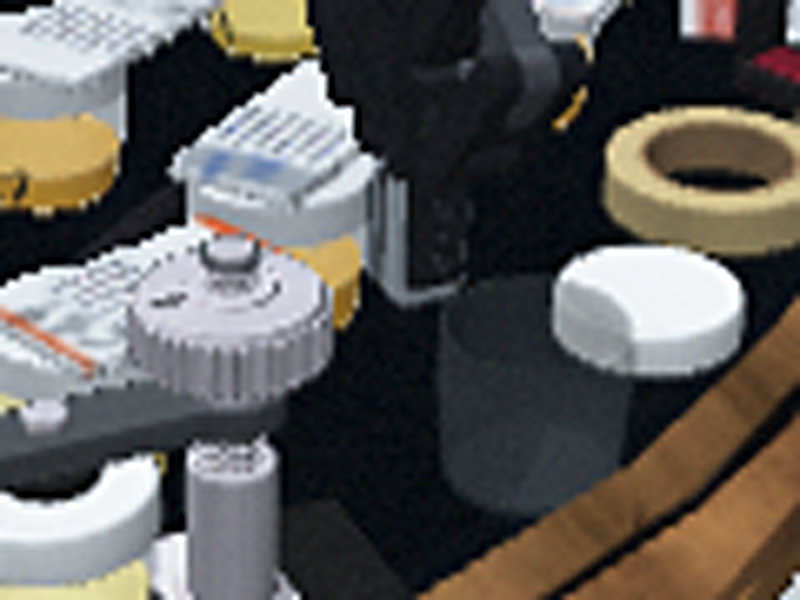

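The tip's underside centre is at about (322.5,223), and the rim's middle is at about (294.5,229). Allowing for the depth difference, the tip is at the rim's mid-height, about 0.103 m, so true z is about reported z + 0.043. I'll lower it 5 mm and approach.

In the tool's units: 0.012 m / 0.8 = 0.015, 0.006 m / 0.8 = 0.0075.

```bash
python3 drive.py '[{"finger_gap": 0,"xyz": [0.0075,0,0.0063]},{"finger_gap": 0,"xyz": [0.015,0,0.0063]},{"finger_gap": 0,"xyz": [0.015,0,0.0063]}]'| grep -E 'ee_pos|force: \['; for i in 1 2 3 4 5; do python3 drive.py '[{"finger_gap": 0,"xyz": [0.0013,0,0]},{"finger_gap": 0,"xyz": [0.0013,0,0]}]' | grep -E 'ee_pos|force: \['; done
```

```text
ee_pos: [0.4314, 0.1727, 0.0547]
force: [-0.4, -0.1, -0.5]
ee_pos: [0.4313, 0.173, 0.0545]
force: [0.6, 0.4, 0.3]
ee_pos: [0.4319, 0.1738, 0.0545]
force: [-0.1, 0.2, 0.4]
ee_pos: [0.4326, 0.1746, 0.0545]
force: [-0.2, -0.4, -0.1]
ee_pos: [0.4332, 0.1755, 0.0545]
force: [-0.7, 0.1, -0.1]
ee_pos: [0.4333, 0.1758, 0.0544]
force: [-1.1, -1.8, 1.6]
```

Contact came at 38 mm from the axis, exactly 27 + 11 as expected. I'll press a little more and measure the stiffness, then rub toward +y_tool, which is anticlockwise.

In the tool's units: 0.001 m / 0.8 = 0.0013.

```bash
python3 drive.py '[{"finger_gap": 0,"xyz": [0.0013,0,0]},{"finger_gap": 0,"xyz": [0.0013,0,0]},{"finger_gap": 0,"xyz": [0.0013,0,0]}]' | grep -E 'ee_pos|force: \['; python3 drive.py '[{"finger_gap": 0,"xyz": [0,0.0038,0]},{"finger_gap": 0,"xyz": [0,0.0075,0]},{"finger_gap": 0,"xyz": [0,0.0113,0]},{"finger_gap": 0,"xyz": [0,0.015,0]}]' | grep -E 'ee_pos|force: \['
cat > mark.py <<'E'
from h import *
import sys
# angle of dark line on nut's top face, scene view; turns = approx height
k=float(sys.argv[1]) if len(sys.argv)>1 else 0
d=robot.get_image("scene"); g=cv2.cvtColor(d["img"],cv2.COLOR_RGB2GRAY).astype(np.float32)
z=.1135+.003*k; A=np.radians(np.arange(0,360,5)); b=np.array([.5878,.809]); l=np.array([-.809,.5878])
N=np.array([.4549,.2063])
P=[]
for a in A:
    v=[]
    for r in np.linspace(.015,.022,8):
        p=N+r*(np.cos(a)*b+np.sin(a)*l); u,w=proj(d,[*p,z]); w+=2.5   # seen offset of this camera
        v.append(cv2.getRectSubPix(g,(1,1),(float(u),float(w)))[0,0])
    P.append(np.mean(v))
P=np.array(P); i=np.argsort(P)[:5]; st=robot.get_state()
print("mark deg",[(int(np.degrees(A[j])),int(P[j])) for j in i],"med",int(np.median(P)),"t",round(st["time_s"],1))
q=np.array(st["ee_pos"])[:2]-[.4555,.2065]; print("tool xy rel mm",np.round([1e3*q@b,-1e3*q@l],1))
E
python3 mark.py
```

```text
ee_pos: [0.4334, 0.1759, 0.0544]
force: [-2.4, -4.7, 3.6]
ee_pos: [0.444, 0.17, 0.0543]
force: [-1.6, -0.5, 1.0]
mark deg [(235, 82), (230, 92), (239, 99), (255, 106), (260, 106)] med 198 t 11.9
tool xy rel mm [-36.   12.7]
```

```bash
python3 - <<'E'
import re
s=open("mark.py").read()
s=s.replace('i=np.argsort(P)[:5]','P[(A>3.7)&(A<4.8)]=np.median(P); i=np.argsort(P)[:5]')
open("mark.py","w").write(s)
t=s.replace('d=robot.get_image("scene")','d=robot.get_image("scene");d["img"]=cv2.imread("pics/scene0.png")[:,:,::-1].copy()')
open("m0.py","w").write(t)
E
python3 m0.py; python3 mark.py
```

```text
mark deg [(335, 129), (340, 134), (330, 163), (105, 165), (80, 169)] med 187 t 12.0
tool xy rel mm [-36.   12.6]
mark deg [(10, 171), (5, 172), (105, 172), (100, 174), (75, 174)] med 198 t 12.0
tool xy rel mm [-36.   12.6]
```

Units first: shifts go in shares of 0.8 m and turns go in shares of pi rad. So 0.025 m / 0.8 = 0.0313, 0.0248 m / 0.8 = 0.031.

```bash
python3 drive.py '[{"finger_gap": 0,"xyz": [0.0019,0.0113,0]},{"finger_gap": 0,"xyz": [0.0073,0.0203,0]},{"finger_gap": 0,"xyz": [0.0155,0.0273,0]},{"finger_gap": 0,"xyz": [0.023,0.0304,0]},{"finger_gap": 0,"xyz": [0.031,0.0313,0]}]' | grep -E 'ee_pos|force: \['; python3 mark.py 0.3;  python3 drive.py '[{"finger_gap": 0,"xyz": [0.0075,0,0]},{"finger_gap": 0,"xyz": [0.015,0,0]},{"finger_gap": 0,"xyz": [0.0213,0,0]},{"finger_gap": 0,"xyz": [0.0275,0,0]}]' | grep -E 'ee_pos|force: \['; python3 mark.py 0.4
```

```text
ee_pos: [0.48, 0.1746, 0.0547]
force: [1.9, -4.9, 2.0]
mark deg [(35, 161), (40, 166), (100, 176), (95, 180), (119, 181)] med 205 t 12.7
tool xy rel mm [-10.3  38.8]
ee_pos: [0.4937, 0.1928, 0.055]
force: [3.4, -3.6, 0.2]
mark deg [(100, 132), (105, 145), (95, 154), (110, 178), (90, 179)] med 205 t 13.2
tool xy rel mm [12.1 38.8]
```

In the tool's units: 0.0245 m / 0.8 = 0.0306, 0.0237 m / 0.8 = 0.0296.

```bash
python3 drive.py '[{"finger_gap": 0,"xyz": [0.0103,-0.0023,0]},{"finger_gap": 0,"xyz": [0.0193,-0.0079,0]},{"finger_gap": 0,"xyz": [0.0263,-0.0161,0]},{"finger_gap": 0,"xyz": [0.0296,-0.0234,0]},{"finger_gap": 0,"xyz": [0.0306,-0.0294,0]}]' | grep -E 'ee_pos|force: \['; python3 mark.py 0.5;  python3 drive.py '[{"finger_gap": 0,"xyz": [0,-0.0075,0]},{"finger_gap": 0,"xyz": [0,-0.015,0]},{"finger_gap": 0,"xyz": [0,-0.0225,0]},{"finger_gap": 0,"xyz": [0,-0.03,0]},{"finger_gap": 0,"xyz": [0,-0.0363,0]}]' | grep -E 'ee_pos|force: \['; python3 mark.py 0.6
```

```text
ee_pos: [0.4874, 0.2278, 0.0546]
force: [3.8, -0.2, -0.4]
mark deg [(170, 140), (165, 149), (175, 153), (180, 161), (90, 178)] med 200 t 13.9
tool xy rel mm [36.1 12.8]
ee_pos: [0.4637, 0.2448, 0.0549]
force: [2.4, 2.0, 1.0]
mark deg [(335, 19), (280, 19), (285, 20), (330, 20), (290, 21)] med 180 t 14.6
tool xy rel mm [ 35.4 -16.6]
```

In the tool's units: -0.0248 m / 0.8 = -0.031, -0.0224 m / 0.8 = -0.028.

```bash
python3 drive.py '[{"finger_gap": 0,"xyz": [-0.0023,-0.0081,0]},{"finger_gap": 0,"xyz": [-0.0081,-0.0169,0]},{"finger_gap": 0,"xyz": [-0.0163,-0.0238,0]},{"finger_gap": 0,"xyz": [-0.0235,-0.0273,0]},{"finger_gap": 0,"xyz": [-0.031,-0.028,0]}]' | grep -E 'ee_pos|force: \['; python3 mark.py 0.8;  python3 drive.py '[{"finger_gap": 0,"xyz": [-0.0075,0,0]},{"finger_gap": 0,"xyz": [-0.015,0,0]},{"finger_gap": 0,"xyz": [-0.0213,0,0]},{"finger_gap": 0,"xyz": [-0.0275,0,0]}]' | grep -E 'ee_pos|force: \['; python3 mark.py 0.9
```

```text
ee_pos: [0.4286, 0.2378, 0.0545]
force: [-2.0, 5.5, 2.5]
mark deg [(160, 18), (115, 19), (155, 19), (119, 19), (165, 19)] med 26 t 15.3
tool xy rel mm [  8.3 -40.6]
ee_pos: [0.4156, 0.2185, 0.0539]
force: [-1.2, 2.2, 0.2]
mark deg [(185, 57), (195, 58), (190, 59), (200, 68), (150, 77)] med 175 t 15.8
tool xy rel mm [-14.2 -39. ]
```

In the tool's units: 0.0245 m / 0.8 = 0.0306, -0.0213 m / 0.8 = -0.0266.

```bash
python3 drive.py '[{"finger_gap": 0,"xyz": [-0.0066,0.0023,0]},{"finger_gap": 0,"xyz": [-0.015,0.0083,0]},{"finger_gap": 0,"xyz": [-0.0219,0.0165,0]},{"finger_gap": 0,"xyz": [-0.0256,0.0238,0]},{"finger_gap": 0,"xyz": [-0.0266,0.0306,0]}]' | grep -E 'ee_pos|force: \['; python3 mark.py 1;  python3 drive.py '[{"finger_gap": 0,"xyz": [0,0.0075,0]},{"finger_gap": 0,"xyz": [0,0.015,0]},{"finger_gap": 0,"xyz": [0,0.0225,0]},{"finger_gap": 0,"xyz": [0,0.03,0]},{"finger_gap": 0,"xyz": [0,0.0363,0]}]' | grep -E 'ee_pos|force: \['; python3 mark.py 1.1
```

```text
ee_pos: [0.4232, 0.185, 0.054]
force: [-6.7, -3.7, 1.9]
mark deg [(29, 166), (95, 168), (80, 168), (90, 170), (85, 171)] med 198 t 16.5
tool xy rel mm [-36.6 -12.8]
ee_pos: [0.449, 0.1687, 0.0542]
force: [-1.5, -0.5, -0.5]
mark deg [(125, 159), (115, 159), (119, 159), (110, 162), (85, 171)] med 198 t 17.2
tool xy rel mm [-33.8  17.7]
```

In the tool's units: 0.0228 m / 0.8 = 0.0285, 0.0203 m / 0.8 = 0.0254.

```bash
python3 drive.py '[{"finger_gap": 0,"xyz": [0,0.005,0]},{"finger_gap": 0,"xyz": [0.0054,0.014,0]},{"finger_gap": 0,"xyz": [0.014,0.0206,0]},{"finger_gap": 0,"xyz": [0.0213,0.0238,0]},{"finger_gap": 0,"xyz": [0.0285,0.0254,0]}]' | grep -E 'ee_pos|force: \['; python3 mark.py 1.5;  python3 drive.py '[{"finger_gap": 0,"xyz": [0.0075,0,0]},{"finger_gap": 0,"xyz": [0.015,0,0]},{"finger_gap": 0,"xyz": [0.0213,0,0]},{"finger_gap": 0,"xyz": [0.0275,0,0]}]' | grep -E 'ee_pos|force: \['; python3 mark.py 1.6
```

```text
ee_pos: [0.4817, 0.1759, 0.0551]
force: [2.5, -5.4, 0.2]
mark deg [(195, 125), (190, 138), (200, 164), (100, 175), (105, 177)] med 201 t 17.9
tool xy rel mm [-8.3 39.4]
ee_pos: [0.4952, 0.1948, 0.0554]
force: [2.5, -3.9, 0.3]
mark deg [(95, 170), (90, 174), (100, 177), (115, 178), (119, 181)] med 202 t 18.4
tool xy rel mm [14.4 38.6]
```

In the tool's units: -0.024 m / 0.8 = -0.03, 0.0212 m / 0.8 = 0.0265.

```bash
python3 drive.py '[{"finger_gap": 0,"xyz": [0.0064,-0.0013,0]},{"finger_gap": 0,"xyz": [0.015,-0.007,0]},{"finger_gap": 0,"xyz": [0.022,-0.0153,0]},{"finger_gap": 0,"xyz": [0.0255,-0.0225,0]},{"finger_gap": 0,"xyz": [0.0265,-0.03,0]}]' | grep -E 'ee_pos|force: \['; python3 mark.py 1.9
```

```text
ee_pos: [0.4867, 0.228, 0.0552]
force: [8.8, 2.7, -1.9]
mark deg [(280, 147), (85, 180), (90, 183), (80, 184), (110, 184)] med 204 t 19.1
tool xy rel mm [36.1 11.8]
```

In the tool's units: -0.026 m / 0.8 = -0.0325, -0.024 m / 0.8 = -0.03.

```bash
python3 drive.py '[{"finger_gap": 0,"xyz": [0,-0.0075,0]},{"finger_gap": 0,"xyz": [0,-0.015,0]},{"finger_gap": 0,"xyz": [0,-0.0225,0]},{"finger_gap": 0,"xyz": [0,-0.03,0]},{"finger_gap": 0,"xyz": [0,-0.0325,0]}]' | grep -E 'ee_pos|force: \['; python3 drive.py '[{"finger_gap": 0,"xyz": [0.005,-0.0075,0]},{"finger_gap": 0,"xyz": [0.005,-0.0375,-0.0375]},{"finger_gap": 0,"xyz": [-0.0375,-0.0375,-0.1]},{"finger_gap": 0,"xyz": [-0.1,-0.0375,-0.1]},{"finger_gap": 0,"xyz": [-0.15,-0.0375,-0.1]}]' | grep -E 'ee_pos|force: \['; python3 mark.py 2; python3 - <<'E'
from h import *
t=robot.get_image("top")["img"][190:280,200:300]; s=robot.get_image("scene")["img"][190:280,240:340]
cv2.imwrite("pics/z7.png",np.hstack([cv2.resize(a,(400,360),interpolation=2) for a in(t,s)])[:,:,::-1])
E
```

```text
ee_pos: [0.4644, 0.245, 0.0554]
force: [4.0, 6.8, 1.9]
ee_pos: [0.3655, 0.1609, 0.1341]
force: [0.4, -1.0, -0.4]
mark deg [(325, 125), (330, 128), (335, 142), (340, 164), (320, 171)] med 198 t 20.4
tool xy rel mm [-94.8 -47.8]
```

View pics/z7.png

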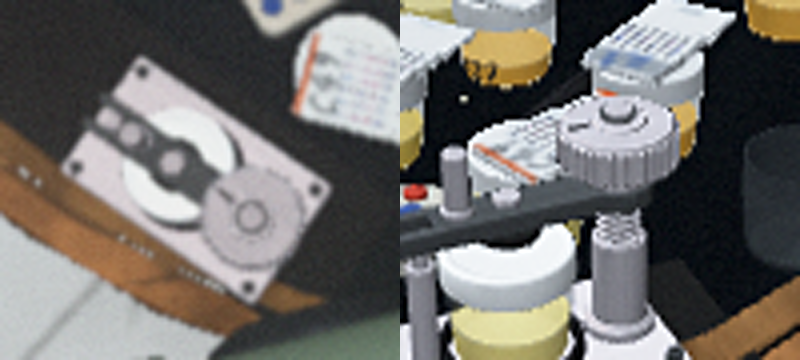

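The bar is still over the pot and the mark is back near the pot direction, about 6° short of where it started. I'll check the rise in pixels to confirm two turns rather than one.

```bash
python3 - <<'E'
from h import *
d=robot.get_image("scene"); a=cv2.imread("pics/scene0.png")[:,:,::-1].copy(); b=d["img"]
for (u,v,w,h) in((246,222,16,26),(264,226,18,12),(276,220,40,26)):
    T=a[v:v+h,u:u+w]; k=4
    up=lambda x:cv2.resize(x,None,fx=k,fy=k,interpolation=2)
    R=cv2.matchTemplate(up(b[v-10:v+h+10,u-10:u+w+10]),up(T),cv2.TM_CCOEFF_NORMED)
    _,m,_,l=cv2.minMaxLoc(R); print("shift px",l[0]/k-10,l[1]/k-10,round(m,3))
for k in(0,.003,.006): print(proj(d,[.499,.266,.1135+k]))
E
```

```text
shift px 0.0 -0.25 0.751
shift px 0.0 0.0 0.805
shift px 0.25 -3.0 0.926
(np.float64(253.4289237581836), np.float64(231.24661502148726))
(np.float64(253.34291700961728), np.float64(229.6972534639366))
(np.float64(253.25658737482334), np.float64(228.14207529877243))
```

```bash
python3 drive.py '[{"finger_gap": 0,"xyz": [0.025,0.025,0.025]},{"finger_gap": 0,"xyz": [0.0563,0.0475,0.0625]},{"finger_gap": 0,"xyz": [0.0563,0.0475,0.095]},{"finger_gap": 0,"xyz": [0.0563,0.0475,0.095]}]' | grep -E 'ee_pos|force: \['; python3 mark.py 2; python3 drive.py '[{"finger_gap": 0,"xyz": [0.01,0,0]},{"finger_gap": 0,"xyz": [0.015,0,0]},{"finger_gap": 0,"xyz": [0.0175,0,0]},{"finger_gap": 0,"xyz": [0.0175,0,0]}]' | grep -E 'ee_pos|force: \['; python3 mark.py 2
```

```text
ee_pos: [0.4239, 0.1763, 0.0563]
force: [0.1, -0.5, 0.2]
mark deg [(325, 128), (330, 128), (335, 141), (340, 163), (320, 173)] med 198 t 21.1
tool xy rel mm [-42.5  -7.2]
ee_pos: [0.4274, 0.1803, 0.0585]
force: [-15.9, -20.8, 15.8]
mark deg [(325, 121), (330, 127), (335, 155), (320, 171), (85, 175)] med 199 t 21.6
tool xy rel mm [-37.7  -7.4]
```

Too firm at 26 N, so I'll ease off 6 mm before rubbing.

In the tool's units: -0.006 m / 0.8 = -0.0075.

```bash
python3 drive.py '[{"finger_gap": 0,"xyz": [-0.0075,0,0]},{"finger_gap": 0,"xyz": [-0.0075,0,0]}]' | grep -E 'ee_pos|force: \['; python3 drive.py '[{"finger_gap": 0,"xyz": [0,0.0063,0]},{"finger_gap": 0,"xyz": [0,0.0125,0]},{"finger_gap": 0,"xyz": [0,0.0175,0]}]' | grep -E 'ee_pos|force: \['; python3 mark.py 2
```

```text
ee_pos: [0.4276, 0.1802, 0.0588]
force: [-6.0, -7.6, 1.7]
ee_pos: [0.4389, 0.1722, 0.0588]
force: [-5.8, -7.1, 3.3]
mark deg [(5, 168), (0, 170), (100, 171), (105, 172), (119, 174)] med 199 t 22.3
tool xy rel mm [-37.3   7.6]
```

In the tool's units: -0.06 m / 0.8 = -0.075, 0.05 m / 0.8 = 0.0625.

```bash
python3 drive.py '[{"finger_gap": 0,"xyz": [-0.015,0,0]},{"finger_gap": 0,"xyz": [-0.0188,0,-0.025]},{"finger_gap": 0,"xyz": [-0.0188,0.0125,-0.075]},{"finger_gap": 0,"xyz": [0,0.0463,-0.075]},{"finger_gap": 0,"xyz": [0.0625,0.0463,-0.075]}]' | grep -E 'ee_pos|force: \['; python3 drive.py '[{"finger_gap": 0,"xyz": [0.05,0,0]},{"finger_gap": 0,"xyz": [0.0763,0,0]},{"finger_gap": 0,"xyz": [0.0763,0,0.0375]},{"finger_gap": 0,"xyz": [0.0763,0,0.075]},{"finger_gap": 0,"xyz": [0.0763,0,0.075]}]' | grep -E 'ee_pos|force: \['; python3 mark.py 2
```

```text
ee_pos: [0.5038, 0.1921, 0.1208]
force: [0.5, -0.1, 0.1]
ee_pos: [0.5354, 0.2423, 0.0574]
force: [0.1, 0.1, -0.6]
mark deg [(5, 156), (100, 172), (0, 173), (119, 174), (95, 174)] med 199 t 23.6
tool xy rel mm [76.9 44.4]
```

In the tool's units: -0.047 m / 0.8 = -0.0588, -0.036 m / 0.8 = -0.045, -0.15 rad / 3.1416 = -0.0477.

```bash
python3 drive.py '[{"finger_gap": 0,"xyz": [0,-0.0188,0]},{"finger_gap": 0,"xyz": [-0.0013,-0.03,0]},{"finger_gap": 0,"xyz": [0,-0.045,0],"spin": -0.0477},{"finger_gap": 0,"xyz": [0.0013,-0.0588,0],"spin": -0.0955},{"finger_gap": 0,"xyz": [0.0013,-0.0588,0],"spin": -0.0955}]' ; python3 mark.py 2; python3 drive.py '[{"finger_gap": 0,"xyz": [0.0028,-0.0141,0],"spin": -0.0477},{"finger_gap": 0,"xyz": [0.0033,-0.0285,0],"spin": -0.0955},{"finger_gap": 0,"xyz": [0.0016,-0.0428,0],"spin": -0.1432},{"finger_gap": 0,"xyz": [-0.002,-0.0566,0],"spin": -0.191},{"finger_gap": 0,"xyz": [-0.002,-0.0566,0],"spin": -0.191}]';python3 mark.py 2
```

```text
time_s: 24.22
ee_pos: [0.499, 0.2717, 0.0594]
tcp_rot: [0.813, 0.583, 0.001, 0.0]
force: [1.1, -0.4, 0.4]
finger_gap: 0.0003
finger_force: 0.0
mark deg [(5, 158), (100, 173), (0, 174), (95, 176), (119, 176)] med 202 t 24.3
tool xy rel mm [78.3 -2.6]
time_s: 24.9
ee_pos: [0.4558, 0.2838, 0.0588]
tcp_rot: [0.605, 0.796, 0.0, 0.0]
force: [0.5, -0.1, 0.5]
finger_gap: 0.0002
finger_force: 0.0
mark deg [(40, 21), (35, 23), (29, 23), (25, 23), (20, 25)] med 113 t 24.9
tool xy rel mm [ 62.9 -44.7]
```

In the tool's units: -0.0453 m / 0.8 = -0.0566, -0.0342 m / 0.8 = -0.0428, -0.6 rad / 3.1416 = -0.191.

```bash
python3 drive.py '[{"finger_gap": 0,"xyz": [0.0028,-0.0141,0],"spin": -0.0477},{"finger_gap": 0,"xyz": [0.0033,-0.0285,0],"spin": -0.0955},{"finger_gap": 0,"xyz": [0.0016,-0.0428,0],"spin": -0.1432},{"finger_gap": 0,"xyz": [-0.002,-0.0566,0],"spin": -0.191},{"finger_gap": 0,"xyz": [-0.002,-0.0566,0],"spin": -0.191}]'; python3 drive.py '[{"finger_gap": 0,"xyz": [0,0.0125,0]},{"finger_gap": 0,"xyz": [0,0.0188,-0.025]},{"finger_gap": 0,"xyz": [0,0.0188,-0.0875]},{"finger_gap": 0,"xyz": [0,0.0188,-0.15]},{"finger_gap": 0,"xyz": [0,0.0188,-0.15]}]'|grep ee_pos; python3 drive.py '[{"finger_gap": 0,"xyz": [-0.025,0.0625,0]},{"finger_gap": 0,"xyz": [-0.05,0.125,0]},{"finger_gap": 0,"xyz": [-0.075,0.1875,0]},{"finger_gap": 0,"xyz": [-0.1,0.25,0]},{"finger_gap": 0,"xyz": [-0.1,0.25,0]}]'; python3 mark.py 2; python3 - <<'E'
from h import *
t=robot.get_image("top")["img"][170:280,200:320]; s=robot.get_image("scene")["img"][190:300,230:350]
cv2.imwrite("pics/z8.png",np.hstack([cv2.resize(a,(400,366),interpolation=2) for a in(t,s)])[:,:,::-1])
E
```

```text
time_s: 25.58
ee_pos: [0.4129, 0.2696, 0.0586]
tcp_rot: [0.344, 0.939, -0.0, 0.0]
force: [0.5, 0.9, 0.7]
finger_gap: -0.0
finger_force: 0.0
ee_pos: [0.4265, 0.2835, 0.1827]
time_s: 26.82
ee_pos: [0.6146, 0.3845, 0.1732]
tcp_rot: [0.342, 0.94, -0.001, -0.001]
force: [-0.8, -0.8, -0.8]
finger_gap: -0.0004
finger_force: 0.0
mark deg [(5, 157), (100, 175), (0, 175), (119, 176), (10, 177)] med 202 t 26.9
tool xy rel mm [235.7  23. ]
```

View pics/z8.png

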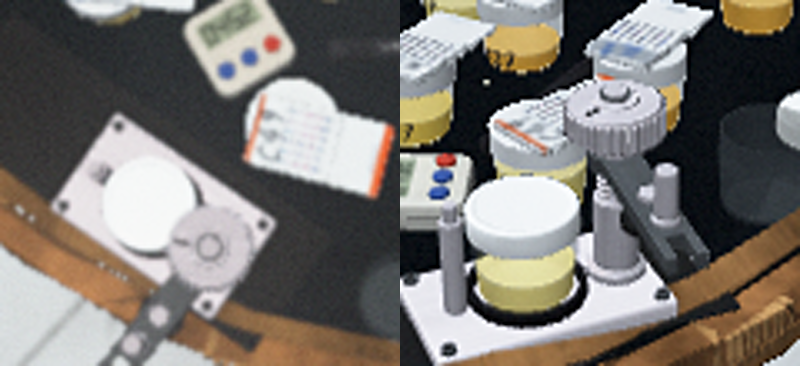

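The bar is about a quarter turn round and clear of the pot. The pot is still in its nest and the bystanders are in place. The mark shows about 2.07 turns, and the arm is clear.

```bash
python3 -c "
from station import robot
print(robot.hand_in())"
```

```text
the job is handed in; nothing more can be done
None
```

The nut is backed off about 2.07 turns, the bar is swung about 1.5 rad anticlockwise and well clear of the pot, the pot still sits in its nest, and the job is handed in at about 27 s; one press on the nut's rim reached about 30 N before I eased off, and no verdict was returned.

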